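# Slide the top coaster off the stack into the finishing jig

## Robot

A 7-joint arm with a two-finger parallel gripper is mounted at the origin on a cart in front of the work surface, level with it; the furniture and walls round the work are solid. World frame = base frame: x ahead of the robot, y to its left, z up, the work surface at z = 0. Lengths are in m, angles in rad, forces in N, time in s.
With the tool pointing down it reaches from about 0.425 to 0.875 m from the base axis. Payload 8.4 kg.
Tool frame: the origin (TCP) lies at the centre of the arm's flange, where the gripper is bolted on; the fingertips stand 173 mm ahead of it and the grasp point (between the pads) lies bot.grasp_offset ahead of it (bot.grasp_offset is the distance from the TCP to the grasp point, in m); x points along the fingers, y is the direction in which the jaws open and shut, and the axes are right-handed (so a half turn about x gives the same grasp; the last joint's range is limited). The gripper opens to 85 mm and grips with 20 to 120 N. Pads are 22 mm wide; open, the fingers measure 114 mm over their backs; the gripper's body (76 mm by 85 mm) begins 54 mm behind the grasp point. The pads swing forward as they close: fully open they stand 13 mm farther back than shut.
Start: joints at [1.167, 0.333, 0.04, 1.465, -0.013, 1.343, -0.059], TCP at [0.195, -0.62, 0.405] pointing down, gripper open.
Joint ranges: [-2.58, 2.58], [-0.38, 2.09], [-1.3, 1.39], [0.25, 2.4], [-1.5, 4.64], [0.08, 2.09], [-2.65, 2.65]. Speed limits (rad/s): [2.22, 2.22, 2.79, 2.79, 3.14, 3.14, 3.14].

## Interface

Orientations are given as a rotation vector (axis times angle).
In Python, from station import bot gives the robot as it stands.
- The arm moves only by the tool step_arm, never from a script. Its argument "moves" is text: rows parted by semicolons, each of 5 numbers parted by spaces: the closure, from -1 (fully open) to 1 (shut), so that 0 is half open, then the shift along the tool's x, y, z in mm, then the turn about the tool's x in degrees. A call has 1 to 10 rows; each row shifts and turns the commanded pose from where the row before left it, along the tool's axes as they then stand; what a row does not reach is not made up. A row lasts 1/12 s, in which the tool goes at most 41.7 mm and 7.16 degrees, less where a joint would pass 70% of its speed; a pose out of reach is approached as far as the arm can. A call with a gripper value outside its range is refused whole. The fingers move at their own pace and stop on an object; "newtons" is the grip in N (left out, the last holds). Time passes only in rows, so rows that do not move let the fingers close. It gives the time, the measured TCP pose, the force and the opening at its end, in the units of the state.
- bot.get_obs(): the state, without advancing time (a new reading comes with each control period).
- bot.get_image(name): name is "side" or "top"; returns a dict with "img" (420x560x3 uint8, red, green, blue), "mtx" (3x3 intrinsics, pixels), "dist_coeffs" ([k1, k2, p1, p2, k3] as OpenCV has them; the pictures are not rectified), "camera_from_world" (4x4, takes a point from world to camera coordinates). Camera axes: x right, y up, looking along -z (the intrinsics and any distortion apply to the point x, -y, -z); pixel columns grow to the right and rows downward; lengths in m; the calibration is good to about 2 mm. A picture is of the moment at which its call begins. There is no depth.
- bot.sign_off(): hands the job in, once; it reports no verdict.
Trained networks look in a picture, given as the dict that the camera call returned (one of the last four; its "shot" number tells which), for a name from the list of things; names that differ only in an ending like _2 or _b are one class to them, and where a whole thing is asked for, a point or a joint stands for the part that bears it (a point fixed in the world has none). Each returns a list of dicts, best first, with "score" (0 to 1); they miss things now and then, are a little off and sometimes report something else, mostly with a low value. They report only what shows in the picture. A call takes as long as a camera call. They do not tell look-alikes from the thing itself.
- bot.search_frame(target, picture): "position" ([column, row] in pixels, amid what is visible of it).
The state is a dict: "clock": time; "joint_pos": joint angles; "dq": joint speeds; "effort": joint torques, N m; "eef_pos": TCP position; "ee_rot": TCP orientation; "wrist_force": force on the tool from outside, world axes, zero at the start; "moment": the same for the moment, N m; "grip_width": finger opening in m.
Only numpy, scipy, OpenCV 4.12 (cv2) and the standard library are available. Lean on these libraries where they do the work, as an engineer would, in place of code of your own. Each camera call takes 0.05 s, during which the arm holds its last target.

## Task

Slide the blue coaster off the top of the stack, along the jig onto the raised white bed beside it, until it sits fully home against the green end stop with the red seating pin pushed in flush. Push gently, never above 20 N, and keep it flat: do not lift it or tip it. Leave the two white coasters of the stack where they are, and do not disturb the violet vial or the small brown jar.

Things in the scene. Friction and masses are not known exactly. Their poses are not given: they have to be found in the camera images.
- jig: finishing jig, fixed on the table: dark steel base plate 124 x 300 mm, 8 mm thick, long side along its y axis. Origin: centre of its underside, on the table; z up. The stack stands on the bare plate at y about +90 mm. A raised white bed covers y = +28 to -145 mm. The coaster slides along the jig's -y direction onto it.
- bed_edge (a point): middle of the white bed's near edge, facing the stack, on the bed's top, 30.5 mm above the jig's origin: 1.5 mm below the underside of the top coaster in the stack. 12 mm of open gap separate stack and bed. Axes as the jig's.
- rail_start (a point): point midway between the two aluminium side rails where they become parallel (jig y = +1 mm), at the height of their tops (38.5 mm above the jig's origin). The rails are 104 mm apart inside; before that they flare to a mouth about 111 mm wide at the bed's near edge. Axes as the jig's.
- stop_zone (a point): point on the bed at jig y = -97 mm. The green end stop (98 wide, 22 long, 13 mm high, two black knobs to 21 mm above the bed) was clamped by hand across the bed, so that its flat face towards the stack is square and lies up to 15 mm either side of this point along jig y. Rigid; its true position is not reported: feel for it or see it.
- seat_pin (a joint): red seating pin, 7 mm diameter, in the middle of the end stop's face, 6.5 mm above the bed: 0 = sticking out 6 mm towards the stack, 0.006 m = pushed in flush, as when the coaster lies against the stop. A light spring (about 0.25 N) returns it; too weak to push the coaster back.
- top_coaster_center (a point): centre (half-way up) of the blue coaster on top of the stack, 100 x 100 x 12 mm, about 0.28 kg, stone-backed. In the stack its underside is 32 mm above the jig's origin, its axes about parallel to the jig's (within 3 degrees). Sliding takes about 1 to 5 N.
- middle_coaster_center (a point): centre of the white coaster directly under the blue one, same size; loose, must stay (within 5 mm)
- bottom_coaster_center (a point): centre of the lowest white coaster, same size; loose, must stay (within 5 mm)
- vial_violet: loose violet vial with white cap, 38 mm diameter, 62 mm high, standing on the table beside the jig (bystander); origin: centre of its underside
- tint_jar: loose small brown jar with black cap, 33 mm diameter, 40 mm high, standing on the table beside the jig (bystander); origin: centre of its underside
Things that resemble listed ones, but are neither listed nor needed, are in the scene too. Leave any turquoise or yellow look-alike of the part that bears top_coaster_center alone.

How it is judged:
On the way, in this order (a step that is already met when the one before it is completed fails the run):
1. the blue coaster bridges from the stack to the bed, flat (y of top_coaster_center in the frame of jig between -0.01 and 0.055 m and angle between top_coaster_center's own z axis and vertical below 0.1 rad), for 0.1 s.
2. the blue coaster is wholly on the bed, between the rails (y of top_coaster_center in the frame of jig below -0.0225 m and z of top_coaster_center in the frame of jig between 0.0345 and 0.0385 m), for 0.1 s.
At the end, for the whole second after the job is handed in: The blue coaster lies flat and still on the white bed between the rails (square within 0.06 rad), against the end stop: the seating pin is pressed in by more than 4.5 of its 6 mm. Both white coasters are within 5 mm of where they stood (value of joint seat_pin above 0.0045 m and y of top_coaster_center in the frame of jig between -0.066 and -0.025 m and x of top_coaster_center in the frame of jig between -0.004 and 0.004 m and z of top_coaster_center in the frame of jig between 0.0345 and 0.0385 m and angle between top_coaster_center's own z axis and vertical below 0.05 rad and angle between the y axis of top_coaster_center and the y axis of jig, either way round below 0.06 rad and linear speed of top_coaster below 0.01 m/s and distance of each of middle_coaster_center, bottom_coaster_center from where it was at the start of the episode below 0.005 m); the robot touches nothing.
It fails at once if the gripper or arm presses on the blue coaster with more than 20 N (contact force between top_coaster and the fingers above 20 N or contact force between top_coaster and the arm above 20 N).
It fails at once if the blue coaster is lifted (6 mm above its place in the stack) or tipped (z of top_coaster_center in the frame of jig above 0.044 m or angle between top_coaster_center's own z axis and vertical above 0.2 rad).
It fails at once if a white coaster is shifted by more than 5 mm (distance of any of middle_coaster_center, bottom_coaster_center from where it was at the start of the episode above 0.005 m).
It fails at once if the vial or the jar is disturbed (moved by more than 10 mm or tipped) (distance of any of vial_violet, tint_jar from where it was at the start of the episode above 0.01 m or angle between any of vial_violet, tint_jar's own z axis and vertical above 0.3 rad).
It also fails if it takes over 38 s, if anything falls off the work surface, if the arm or the gripper's body presses on something with over 40 N, if the wrist force passes 120 N, or if a joint passes its speed limit or range.

## Working session

There is one attempt and no reset: what is moved stays moved. The work goes in short steps, Python scripts to look and compute and a tool call to move; the robot and the scene stay as the last step left them, time stands still between calls to the robot, and variables do not carry over. Pictures are saved under pics/ and viewed, and the job is handed in when it is done.

Besides the shell and the picture viewer there is one more tool, called after "Emit:" as a command line: name --argument value ..., lists and objects as JSON in quotes. step_arm: Moves the arm, as the interface text tells. Its arguments: {"type":"object","properties":{"moves":{"type":"string"},"newtons":{"type":"number"}},"required":["moves"]}

```bash
mkdir -p pics; ls; python3 - <<'E'
from station import bot
import cv2,pickle
o=bot.get_obs()
print(o['clock'],o['eef_pos'],o['ee_rot'],o['wrist_force'],o['grip_width'],bot.grasp_offset)
d={}
for n in ['side','top']:
    p=bot.get_image(n); d[n]=p
    cv2.imwrite(f'pics/{n}0.png',p['img'][:,:,::-1])
    print(n,p['mtx'],p['dist_coeffs'],p['camera_from_world'])
    for t in ['jig','top_coaster_center','vial_violet','tint_jar','seat_pin']:
        print(t,bot.search_frame(t,p))
pickle.dump(d,open('p0.pkl','wb'))
E
```

```text
pics
0.0 [ 0.19499634 -0.61988532  0.40381429] [ 2.05755368  0.3176936  -2.05829582] [-0.47839919 -0.6860887   0.18913475] 0.08526719671279791 0.1547
side [[435.3907832    0.         276.70015347]
 [  0.         435.3907832  208.42056378]
 [  0.           0.           1.        ]] [-0.0682526  0.         0.         0.         0.       ] [[-0.99995299 -0.00961633  0.00124651  0.54762802]
 [ 0.00608267 -0.52194089  0.85295997 -0.0210338 ]
 [-0.00755174  0.85292745  0.52197485 -0.91325755]
 [ 0.          0.          0.          1.        ]]
jig [{'position': [278.0, 205.3], 'score': 0.77}]
top_coaster_center [{'position': [388.2, 289.2], 'score': 0.89}, {'position': [169.1, 230.5], 'score': 0.79}, {'position': [267.1, 230.0], 'score': 0.56}]
vial_violet [{'position': [225.1, 197.8], 'score': 0.64}]
tint_jar [{'position': [320.2, 225.4], 'score': 0.93}]
seat_pin []
top [[408.78178515   0.         272.69861015]
 [  0.         408.78178515 201.09953648]
 [  0.           0.           1.        ]] [0.0230489 0.        0.        0.        0.       ] [[-0.01133223 -0.99944326 -0.03138072  0.0696384 ]
 [ 0.99192681 -0.01519996  0.12589747 -0.56621423]
 [-0.12630436 -0.02970068  0.99154681 -0.88101258]
 [ 0.          0.          0.          1.        ]]
jig [{'position': [309.5, 213.0], 'score': 0.94}]
top_coaster_center [{'position': [275.9, 121.5], 'score': 0.67}, {'position': [199.8, 292.0], 'score': 0.62}, {'position': [254.6, 205.2], 'score': 0.57}, {'position': [311.6, 160.1], 'score': 0.45}]
vial_violet [{'position': [310.5, 159.6], 'score': 0.83}, {'position': [310.6, 213.0], 'score': 0.74}]
tint_jar [{'position': [273.7, 246.8], 'score': 0.61}]
seat_pin []
```

View pics/side0.png

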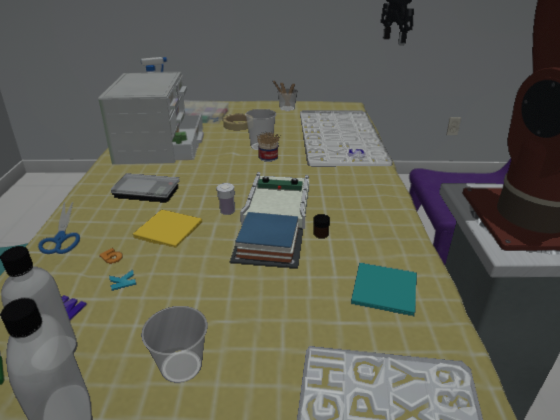

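View pics/top0.png

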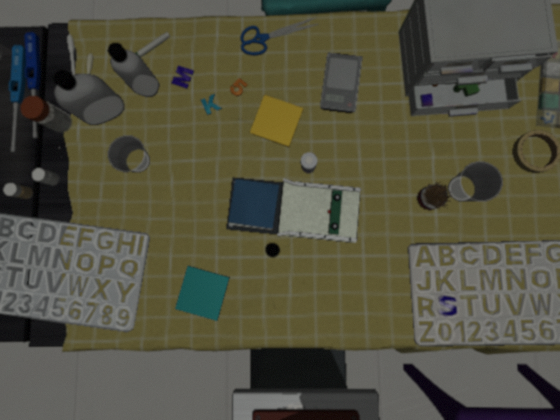

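The blue part on the stack, at top (254,205) and side (268,230), fits the description. The yellow one (276,121) and turquoise one (203,292) lie on the table, so they are look-alikes. Next I'll confirm this in an enlarged crop.

```bash
python3 - <<'E'
import pickle,cv2,numpy as np
d=pickle.load(open('p0.pkl','rb'))
t=d['top']['img'][165:255,215:370,::-1]
cv2.imwrite('pics/topc.png',np.clip(cv2.resize(t,None,fx=5,fy=5,interpolation=cv2.INTER_CUBIC).astype(float)*1.6,0,255).astype(np.uint8))
t=d['side']['img'][165:270,205:335,::-1]
cv2.imwrite('pics/sidec.png',np.clip(cv2.resize(t,None,fx=5,fy=5,interpolation=cv2.INTER_CUBIC).astype(float)*1.4,0,255).astype(np.uint8))
E
```

```text
(no output)
```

View pics/topc.png

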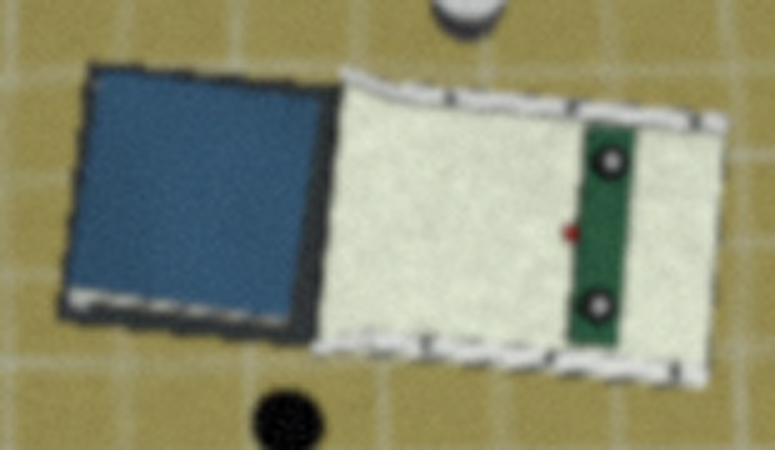

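View pics/sidec.png

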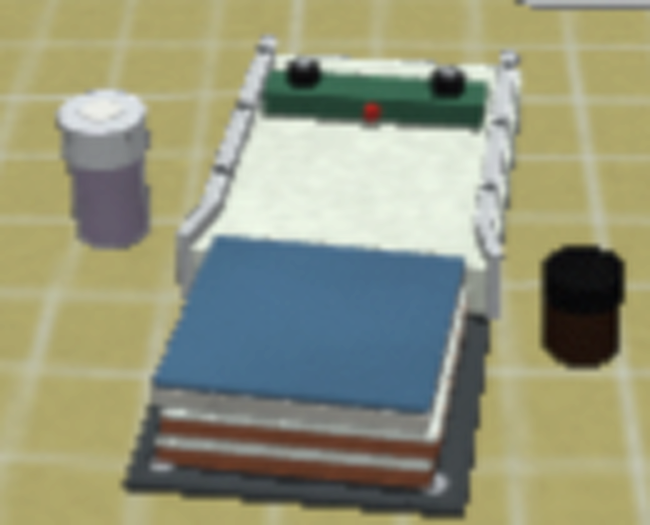

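```bash
cat > h.py <<'E'
import numpy as np,cv2
def proj(p,P):
    P=np.atleast_2d(P); T=p['camera_from_world']
    c=(T[:3,:3]@P.T).T+T[:3,3]
    c=c*np.array([1,-1,-1])
    return cv2.projectPoints(c.reshape(-1,1,3),np.zeros(3),np.zeros(3),np.array(p['mtx']),np.array(p['dist_coeffs']))[0].reshape(-1,2)
def back(p,uv,z):
    T=np.array(p['camera_from_world'])
    n=cv2.undistortPoints(np.array(uv,float).reshape(-1,1,2),np.array(p['mtx']),np.array(p['dist_coeffs'])).reshape(-1,2)
    C=-T[:3,:3].T@T[:3,3]; out=[]
    for a,b in n:
        r=T[:3,:3].T@np.array([a,-b,-1]); out.append(C+r*(z-C[2])/r[2])
    return np.array(out)
E
python3 - <<'E'
from h import *
import pickle
from scipy.optimize import least_squares
d=pickle.load(open('p0.pkl','rb'))
tc=lambda u,v:(215+u/5-.4,165+v/5-.4)
sc=lambda u,v:(205+u/5-.4,165+v/5-.4)
obs=[('top',(62,150,8),tc(90,63)),('top',(-62,150,8),tc(58,319)),('side',(-62,150,8),sc(465,515)),('side',(62,150,8),sc(125,487)),
('top',(0,28,30.5),tc(326,212)),]
def w(x,P):
    P=np.array(P,float)/1000;c,s=np.cos(x[2]),np.sin(x[2])
    return np.array([x[0]+c*P[0]-s*P[1],x[1]+s*P[0]+c*P[1],P[2]])
def res(x): return np.concatenate([proj(d[n],w(x,P))[0]-np.array(o) for n,P,o in obs])
r=least_squares(res,[.55,.03,-.09]);print('jig',r.x,np.degrees(r.x[2]));print(r.fun.reshape(-1,2).round(2))
x=r.x
def toj(q):
    c,s=np.cos(x[2]),np.sin(x[2]);e=q[:,:2]-x[:2]
    return np.c_[c*e[:,0]+s*e[:,1],-s*e[:,0]+c*e[:,1]]*1000
for n,pts in [('top',[tc(97,70),tc(323,95),tc(290,320),tc(70,290)]),('side',[sc(215,237),sc(465,260),sc(428,412),sc(152,385)])]:
    q=back(d[n],pts,.044);print(n,'coaster corners',q.round(4).tolist(),q.mean(0),'\n jig',toj(q).round(1).tolist(),toj(q).mean(0))
print('stop top edge (z43.5)',toj(back(d['top'],[tc(585,125),tc(568,345)],.0435)))
print('stop side bottom ',toj(back(d['side'],[sc(264,112),sc(483,128)],.0305)))
print('vial',back(d['top'],[(309.5,159)],.062),'jar',back(d['top'],[(272.5,249.5)],.04))
E
```

```text
jig [ 0.55093818  0.01766116 -0.12397436] -7.103207818746424
[[-1.12 -1.  ]
 [-1.43  0.47]
 [ 0.73 -1.14]
 [-0.29 -1.5 ]
 [ 0.42 -0.08]]
top coaster corners [[0.6185, 0.1484, 0.044], [0.6055, 0.0469, 0.044], [0.505, 0.0628, 0.044], [0.5196, 0.1604, 0.044]] [0.56213382 0.10460093 0.044     ] 
 jig [[50.9, 138.1], [50.5, 35.7], [-51.2, 39.1], [-48.8, 137.7]] [ 0.35899143 87.65693511]
side coaster corners [[0.6041, 0.052, 0.044], [0.5069, 0.0676, 0.044], [0.5228, 0.1656, 0.044], [0.6197, 0.1508, 0.044]] [0.56336363 0.10902726 0.044     ] 
 jig [[48.5, 40.7], [-49.9, 44.1], [-46.3, 143.3], [51.8, 140.7]] [ 1.03201601 92.20136634]
stop top edge (z43.5) [[ 49.5871068  -81.71411025]
 [-48.54793064 -83.54308321]]
stop side bottom  [[ 51.38046298 -86.56673994]
 [-46.1405138  -85.16646057]]
vial [[ 0.65622297 -0.02090664  0.062     ]] jar [[0.45917927 0.06365282 0.04      ]]
```

```bash
python3 - <<'E'
from h import *
import pickle
from scipy.optimize import least_squares
d=pickle.load(open('p0.pkl','rb'))
tc=lambda u,v:(215+u/5-.4,165+v/5-.4)
sc=lambda u,v:(205+u/5-.4,165+v/5-.4)
S='s'
obs=[('top',(62,150,8),tc(90,63)),('top',(-62,150,8),tc(58,319)),('side',(-62,150,8),sc(465,515)),('side',(62,150,8),sc(125,487)),
('top',(0,28,30.5),tc(326,212)),('top',(0,-145,38.5),tc(717,249)),('top',(49,S,43.5),tc(585,124)),('top',(-49,S,43.5),tc(568,346)),
('side',(49,S,30.5),sc(264,112)),('side',(-49,S,30.5),sc(483,128)),('side',(0,28,38.5),sc(337,250))]
def w(x,P):
    P=np.array([x[3] if a=='s' else a for a in P],float)/1000;c,s=np.cos(x[2]),np.sin(x[2])
    return np.array([x[0]+c*P[0]-s*P[1],x[1]+s*P[0]+c*P[1],P[2]])
# per camera free 2-D pixel offset with prior (2mm ~ 1px)
def res(x):
    off={'top':x[4:6],'side':x[6:8]}
    return np.concatenate([proj(d[n],w(x,P))[0]+off[n]-np.array(o) for n,P,o in obs]+[x[4:8]/1.0])
r=least_squares(res,[.55,.03,-.09,-85,0,0,0,0],x_scale=[.01,.01,.01,1,1,1,1,1],loss='soft_l1');print('jig',r.x.round(4),np.degrees(r.x[2]));print(r.fun[:-4].reshape(-1,2).round(2))
x=r.x;off={'top':x[4:6],'side':x[6:8]}
def toj(q):
    c,s=np.cos(x[2]),np.sin(x[2]);e=q[:,:2]-x[:2]
    return np.c_[c*e[:,0]+s*e[:,1],-s*e[:,0]+c*e[:,1]]*1000
for n,pts in [('top',[tc(97,70),tc(323,95),tc(290,320),tc(70,290)]),('side',[sc(215,237),sc(465,260),sc(428,412),sc(152,385)])]:
    q=back(d[n],np.array(pts)-off[n],.044);print(n,q.mean(0),'\n jig',toj(q).round(1).tolist(),toj(q).mean(0))
E
```

```text
jig [ 5.52000e-01  1.88000e-02 -1.17500e-01 -8.35231e+01  5.68200e-01
  3.19100e-01 -2.60300e-01  3.05600e-01] -6.733198518462057
[[-1.26 -0.73]
 [-1.23  0.77]
 [ 0.46 -0.53]
 [-0.72 -0.62]
 [ 0.47 -0.13]
 [-0.11  0.01]
 [ 0.71  0.15]
 [ 0.17 -0.38]
 [-0.2   1.33]
 [ 0.28  0.92]
 [ 0.37 -1.23]]
top [0.56286979 0.10586609 0.044     ] 
 jig [[51.5, 137.9], [50.4, 35.5], [-51.3, 39.5], [-48.2, 138.1]] [ 0.59233836 87.74292838]
side [0.56291093 0.10801477 0.044     ] 
 jig [[47.5, 37.9], [-50.9, 42.0], [-46.6, 141.4], [51.5, 138.1]] [ 0.38126909 89.88161709]
```

```bash
cat >> h.py <<'E'
from scipy.spatial.transform import Rotation as Ro
J=np.array([.5516,.0182]);Y=np.radians(-6.9)
jx=np.array([np.cos(Y),np.sin(Y)]);jy=np.array([-np.sin(Y),np.cos(Y)])
def tool(o):
    R=Ro.from_rotvec(o['ee_rot']).as_matrix();e=np.array(o['eef_pos'])
    print('t',round(o['clock'],2),'eef',e.round(4),'F',np.round(o['wrist_force'],2),'w',round(o['grip_width'],4))
    print(' jig xy mm',(np.array([(e[:2]-J)@jx,(e[:2]-J)@jy])*1000).round(1))
    return R,e
def want(o,jp,z):
    R,e=tool(o)
    t=np.r_[J+jx*jp[0]/1000+jy*jp[1]/1000,z]
    print(R.round(3).tolist());
    # angle about tool x to bring tool y parallel jig x
    a=np.array([jx[0],jx[1],0]);b=R.T@a
    ang=np.degrees(np.arctan2(b[2],b[1]));
    print('delta tool mm',(R.T@(t-e)*1000).round(1),'turn deg',ang, (ang+180)%360-180, 'alt',ang-180 if ang>0 else ang+180)
E
python3 - <<'E'
from h import *
from station import bot
o=bot.get_obs();want(o,(0.5,175),.404);print(o['joint_pos'])
E
```

```text
t 0.6 eef [ 0.195  -0.62    0.4047] F [ 0.67 -0.1  -1.3 ] w 0.0852
 jig xy mm [-277.3 -676.4]
[[0.0, 0.3, -0.954], [0.0, -0.954, -0.3], [-1.0, -0.0, -0.0]]
delta tool mm [   0.8 -661.  -604.3] turn deg -65.63823191705006 -65.63823191705006 alt 114.36176808294994
[ 1.16681758  0.33316307  0.03988821  1.46540252 -0.01341779  1.34331276
 -0.0584899 ]
```

Emit:
step_arm --moves "0 0 -20 -32 0; 0 0 -20 -32 0; 0 0 -20 -32 0; 0 0 -20 -32 0; 0 0 -20 -32 0; 0 0 -20 -32 0; 0 0 -20 -32 0; 0 0 -20 -32 0; 0 0 -20 -32 0; 0 0 -20 -32 0" --newtons 60

```text
clock: 1.43
eef_pos: [0.4411, -0.3316, 0.4051]
ee_rot: [2.058, 0.315, -2.057]
wrist_force: [0.5, -1.2, -1.0]
grip_width: 0.0426
```

Emit:
step_arm --moves "0 0 -31 -19 0; 0 0 -31 -19 0; 0 0 -31 -19 0; 0 0 -31 -19 0; 0 0 -31 -19 0; 0 0 -31 -19 0; 0 0 -31 -19 0; 0 0 -31 -19 0; 0 0 -31 -19 0; 0 0 -31 -19 0"

```text
clock: 2.27
eef_pos: [0.5285, 0.0213, 0.4051]
ee_rot: [2.058, 0.315, -2.056]
wrist_force: [0.9, -0.4, -0.9]
grip_width: 0.043
```

Emit:
step_arm --moves "0 0 -31 -19 0; 0 0 -31 -19 0; 0 0 -31 -19 0; 0 0 -31 -19 0; 0 0 -31 -19 0"

```text
clock: 2.68
eef_pos: [0.5728, 0.1975, 0.405]
ee_rot: [2.058, 0.315, -2.057]
wrist_force: [1.9, -0.6, -0.2]
grip_width: 0.043
```

Emit:
step_arm --moves "0 0 0 0 -6.6; 0 0 0 0 -6.6; 0 0 0 0 -6.6; 0 0 0 0 -6.6; 0 0 0 0 -6.6; 0 0 0 0 -6.6; 0 0 0 0 -6.6; 0 0 0 0 -6.6; 0 0 0 0 -6.6; 0 0 0 0 -6.2"

```text
clock: 3.52
eef_pos: [0.5726, 0.1958, 0.4048]
ee_rot: [1.294, 1.152, -1.294]
wrist_force: [-0.2, -0.1, 0.6]
grip_width: 0.0427
```

```bash
python3 - <<'E'
from h import *
from station import bot
o=bot.get_obs();want(o,(0.5,175),.26);print(o['joint_pos'])
p=bot.get_image('side');cv2.imwrite('pics/s1.png',p['img'][:,:,::-1])
E
```

```text
t 3.52 eef [0.5726 0.1958 0.4048] F [-0.2  -0.14  0.61] w 0.0427
 jig xy mm [ -0.4 178.8]
[[0.0, 0.993, -0.115], [-0.0, -0.115, -0.993], [-1.0, 0.0, -0.0]]
delta tool mm [144.8   0.9   3.8] turn deg 0.2808266691528109 0.28082666915281607 alt -179.71917333084718
[ 0.22509282  0.33981704 -0.7878742   1.54672232  0.24429782  1.35671115
 -0.70175985]
```

View pics/s1.png

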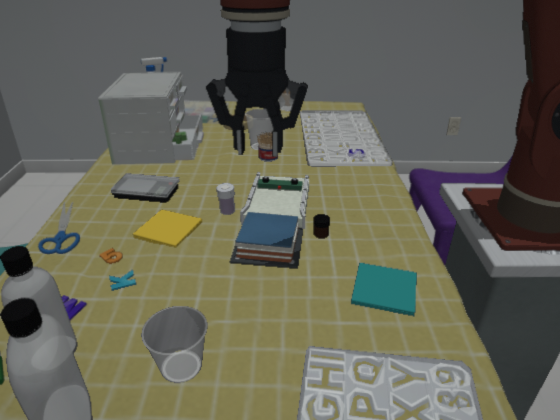

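Emit:
step_arm --moves "0 30 0 0 0.3; 0 30 0 0 0; 0 30 0 0 0; 0 30 0 0 0; 0 30 0 0 0; 0 30 0 0 0; 0 25 0 0 0; 0 10 0 0 0; 0 5 0 0 0; 0 0 0 0 0"

```text
clock: 4.4
eef_pos: [0.5726, 0.1959, 0.1845]
ee_rot: [1.302, 1.147, -1.303]
wrist_force: [0.1, 1.2, 0.6]
grip_width: 0.0425
```

Emit:
step_arm --moves "0 2 0 0 0; 0 1 0 0 0; 0 1 0 0 0"

```text
clock: 4.65
eef_pos: [0.5731, 0.1961, 0.182]
ee_rot: [1.303, 1.145, -1.3]
wrist_force: [1.3, 0.6, 0.2]
grip_width: 0.0429
```

```bash
python3 - <<'E'
from h import *
from station import bot
o=bot.get_obs();tool(o)
p=bot.get_image('side')
c=p['img'][150:300,200:350,::-1];cv2.imwrite('pics/s2.png',np.clip(cv2.resize(c,None,fx=4,fy=4,interpolation=cv2.INTER_CUBIC)*1.3,0,255).astype(np.uint8))
E
```

```text
t 4.65 eef [0.5731 0.1961 0.182 ] F [1.29 0.64 0.22] w 0.0429
 jig xy mm [  0.  179.2]
```

View pics/s2.png

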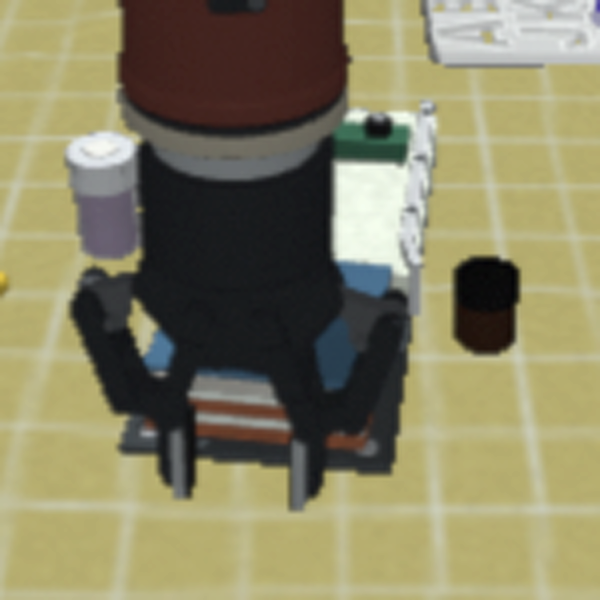

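Emit:
step_arm --moves "0 2 0 0 0; 0 2 0 0 0; 0 2 0 0 0; 0 0 0 0 0"

```text
clock: 5.03
eef_pos: [0.5725, 0.1958, 0.1743]
ee_rot: [1.301, 1.147, -1.302]
wrist_force: [-0.1, -0.0, 0.7]
grip_width: 0.043
```

Emit:
step_arm --moves "0 1 0 0 0; 0 1 0 0 0; 0 0 0 0 0"

```text
clock: 5.28
eef_pos: [0.5726, 0.1959, 0.1725]
ee_rot: [1.302, 1.147, -1.302]
wrist_force: [-0.5, -0.5, -0.8]
grip_width: 0.0426
```

Emit:
step_arm --moves "0 1 0 0 0; 0 1 0 0 0; 0 0 0 0 0"

```text
clock: 5.53
eef_pos: [0.5727, 0.196, 0.1717]
ee_rot: [1.301, 1.146, -1.302]
wrist_force: [-4.5, -2.3, 11.4]
grip_width: 0.0429
```

Emit:
step_arm --moves "0 -10 0 0 0; 0 -20 0 0 0; 0 -7 0 0 0; 0 0 0 0 0; 0 0 0 5 0; 0 0 0 5 0; 0 0 0 5 0; 0 0 0 3 0; 0 0 0 0 0"

```text
clock: 6.28
eef_pos: [0.5703, 0.1766, 0.2071]
ee_rot: [1.302, 1.146, -1.304]
wrist_force: [0.4, 0.2, -0.7]
grip_width: 0.0428
```

```bash
python3 - <<'E'
from h import *
from station import bot
o=bot.get_obs();want(o,(0.5,150),.208)
p=bot.get_image('side')
c=p['img'][150:300,200:350,::-1];cv2.imwrite('pics/s3.png',np.clip(cv2.resize(c,None,fx=4,fy=4,interpolation=cv2.INTER_CUBIC)*1.3,0,255).astype(np.uint8))
E
```

```text
t 6.28 eef [0.5703 0.1766 0.2071] F [ 0.37  0.16 -0.66] w 0.0428
 jig xy mm [ -0.5 159.5]
[[-0.001, 0.992, -0.127], [-0.001, -0.127, -0.992], [-1.0, -0.001, 0.001]]
delta tool mm [-0.9  1.   9.5] turn deg -0.4232887927392705 -0.423288792739271 alt 179.57671120726073
```

View pics/s3.png

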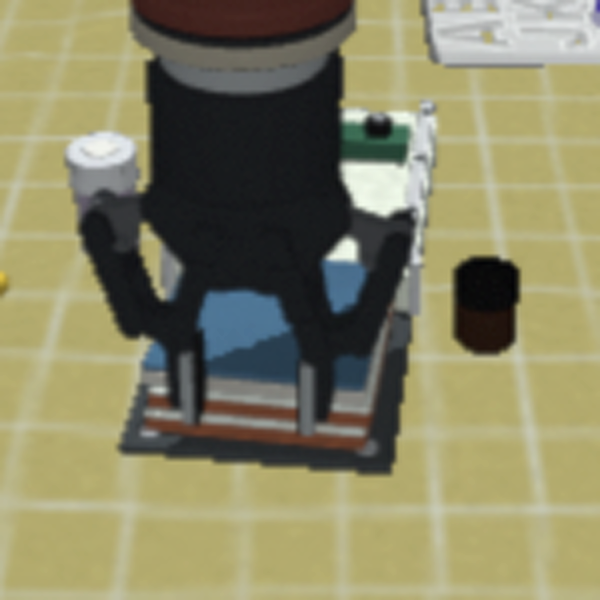

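Emit:
step_arm --moves "0 -1 0.5 0 -0.2; 0 0 0 1.5 0; 0 0 0 1.5 0; 0 0 0 1.5 0; 0 0 0 1.5 0; 0 0 0 1 0"

```text
clock: 6.83
eef_pos: [0.57, 0.1708, 0.2087]
ee_rot: [1.299, 1.149, -1.299]
wrist_force: [0.2, -0.4, 0.2]
grip_width: 0.0427
```

Emit:
step_arm --moves "0 0 0 1 0; 0 0 0 1 0; 0 0 0 1 0; 0 0 0 1 0"

```text
clock: 7.17
eef_pos: [0.5695, 0.1672, 0.2088]
ee_rot: [1.299, 1.149, -1.299]
wrist_force: [-0.3, 1.4, -0.2]
grip_width: 0.0426
```

Emit:
step_arm --moves "0 0 0 1 0; 0 0 0 1 0; 0 0 0 1 0; 0 0 0 1 0; 0 0 0 1 0; 0 0 0 1 0"

```text
clock: 7.67
eef_pos: [0.5688, 0.161, 0.2087]
ee_rot: [1.299, 1.149, -1.299]
wrist_force: [1.0, 1.8, 0.1]
grip_width: 0.0426
```

Emit:
step_arm --moves "0 0 0 2 0; 0 0 0 2 0; 0 0 0 2 0; 0 0 0 2 0; 0 0 0 2 0; 0 0 0 2 0; 0 0 0 2 0; 0 0 0 2 0"

```text
clock: 8.33
eef_pos: [0.5668, 0.145, 0.2087]
ee_rot: [1.299, 1.149, -1.299]
wrist_force: [-0.2, 2.4, -0.5]
grip_width: 0.0424
```

```bash
python3 - <<'E'
from h import *
from station import bot
o=bot.get_obs();want(o,(0.5,60),.208)
for n,a in (('side',(150,300,200,350)),('top',(165,265,210,370))):
    p=bot.get_image(n)
    c=p['img'][a[0]:a[1],a[2]:a[3],::-1];cv2.imwrite(f'pics/{n}4.png',np.clip(cv2.resize(c,None,fx=4,fy=4,interpolation=cv2.INTER_CUBIC)*1.4,0,255).astype(np.uint8))
E
```

```text
t 8.33 eef [0.5668 0.145  0.2087] F [-0.22  2.44 -0.49] w 0.0424
 jig xy mm [ -0.2 127.7]
[[0.0, 0.992, -0.123], [0.0, -0.123, -0.992], [-1.0, 0.0, -0.0]]
delta tool mm [ 0.7  0.8 67.7] turn deg -0.13782110455156574 -0.1378211045515627 alt 179.86217889544844
```

View pics/side4.png

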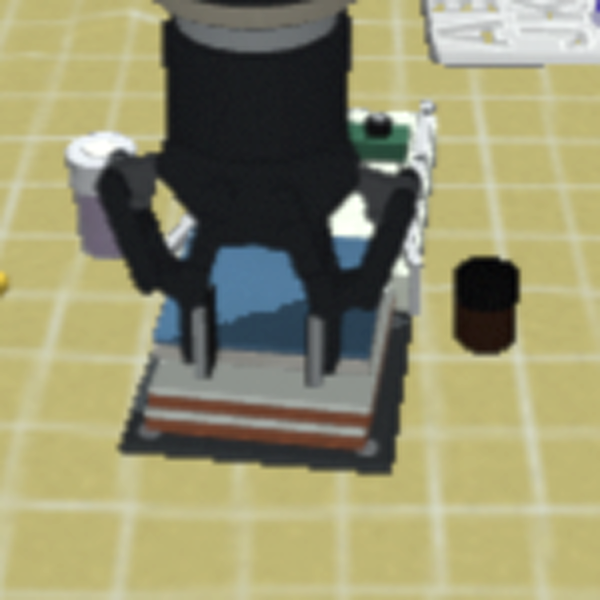

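View pics/top4.png

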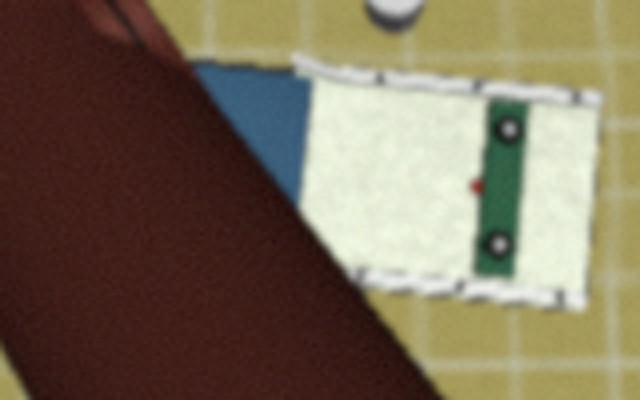

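Emit:
step_arm --moves "0 0 0 2 0; 0 0 0 2 0; 0 0 0 2 0; 0 0 0 2 0; 0 0 0 2 0; 0 0 0 2 0; 0 0 0 2 0; 0 0 0 2 0; 0 0 0 2 0; 0 0 0 2 0"

```text
clock: 9.27
eef_pos: [0.5643, 0.1252, 0.2088]
ee_rot: [1.299, 1.149, -1.299]
wrist_force: [0.8, 2.7, -0.2]
grip_width: 0.0427
```

Emit:
step_arm --moves "0 0 0 2 0; 0 0 0 2 0; 0 0 0 2 0; 0 0 0 2 0; 0 0 0 2 0"

```text
clock: 9.68
eef_pos: [0.5631, 0.1154, 0.2088]
ee_rot: [1.299, 1.149, -1.299]
wrist_force: [0.8, 2.7, 0.8]
grip_width: 0.0426
```

```bash
python3 - <<'E'
from h import *
from station import bot
o=bot.get_obs();want(o,(0.5,60),.208)
for n,a in (('side',(150,300,200,350)),('top',(165,265,210,370))):
    p=bot.get_image(n)
    c=p['img'][a[0]:a[1],a[2]:a[3],::-1];cv2.imwrite(f'pics/{n}5.png',np.clip(cv2.resize(c,None,fx=4,fy=4,interpolation=cv2.INTER_CUBIC)*1.4,0,255).astype(np.uint8))
E
```

```text
t 9.68 eef [0.5631 0.1154 0.2088] F [0.75 2.7  0.77] w 0.0426
 jig xy mm [-0.2 97.8]
[[0.0, 0.992, -0.122], [0.0, -0.122, -0.992], [-1.0, 0.0, -0.0]]
delta tool mm [ 0.8  0.8 37.8] turn deg -0.13275810886104125 -0.13275810886105432 alt 179.86724189113895
```

View pics/side5.png

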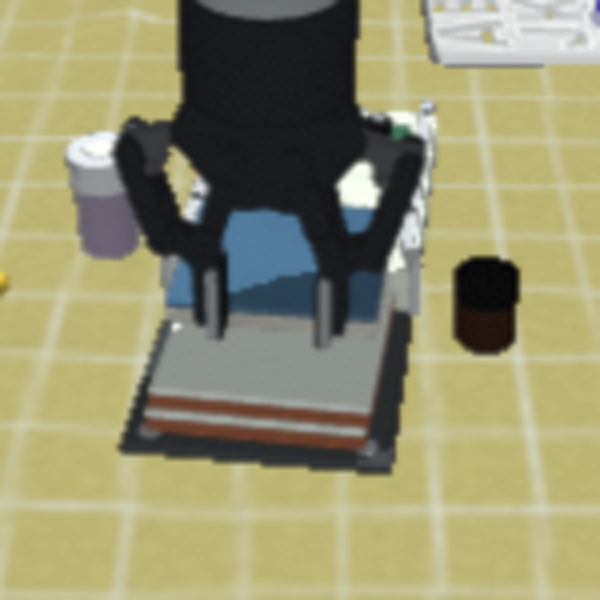

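View pics/top5.png

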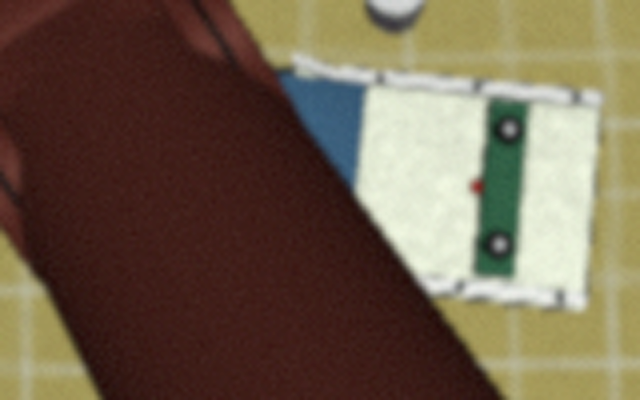

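Emit:
step_arm --moves "0 0 0 2 0; 0 0 0 2 0; 0 0 0 2 0; 0 0 0 2 0; 0 0 0 2 0; 0 0 0 2 0; 0 0 0 2 0"

```text
clock: 10.37
eef_pos: [0.5614, 0.1014, 0.2088]
ee_rot: [1.299, 1.149, -1.299]
wrist_force: [0.3, 1.7, 0.9]
grip_width: 0.0428
```

Emit:
step_arm --moves "0 0 0 2 0; 0 0 0 2 0; 0 0 0 2 0; 0 0 0 2 0; 0 0 0 2 0; 0 0 0 2 0; 0 0 0 2 0; 0 0 0 2 0"

```text
clock: 11.03
eef_pos: [0.5594, 0.0853, 0.2086]
ee_rot: [1.299, 1.149, -1.3]
wrist_force: [-0.9, 0.7, -2.0]
grip_width: 0.0424
```

```bash
python3 - <<'E'
from h import *
from station import bot
o=bot.get_obs();want(o,(0.5,30),.208)
for n,a in (('side',(150,300,200,350)),('top',(165,265,210,370))):
    p=bot.get_image(n)
    c=p['img'][a[0]:a[1],a[2]:a[3],::-1];cv2.imwrite(f'pics/{n}6.png',np.clip(cv2.resize(c,None,fx=4,fy=4,interpolation=cv2.INTER_CUBIC)*1.4,0,255).astype(np.uint8))
E
```

```text
t 11.03 eef [0.5594 0.0853 0.2086] F [-0.86  0.67 -1.98] w 0.0424
 jig xy mm [-0.3 67.5]
[[-0.0, 0.992, -0.123], [-0.0, -0.123, -0.992], [-1.0, -0.0, 0.0]]
delta tool mm [ 0.6  0.9 37.5] turn deg -0.1493548400181366 -0.14935484001813393 alt 179.85064515998187
```

View pics/side6.png

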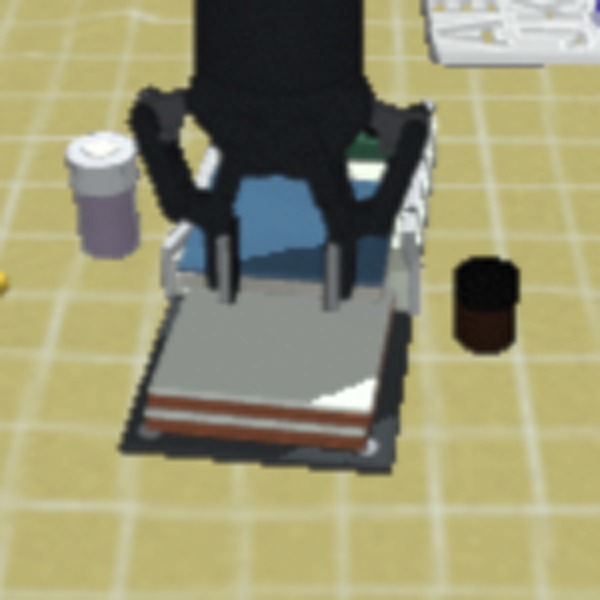

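View pics/top6.png

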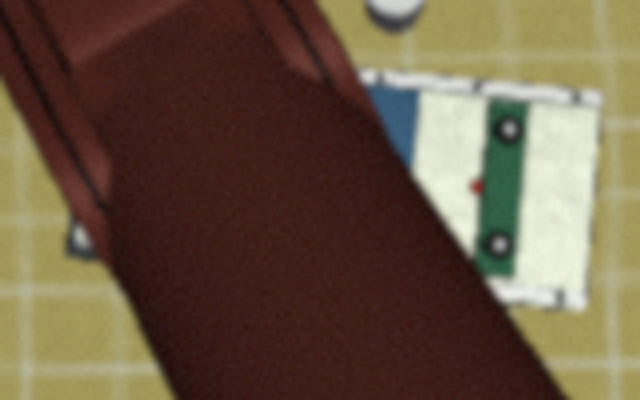

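Emit:
step_arm --moves "0 0 0 2 0; 0 0 0 2 0; 0 0 0 2 0; 0 0 0 2 0; 0 0 0 2 0; 0 0 0 2 0; 0 0 0 2 0"

```text
clock: 11.72
eef_pos: [0.5577, 0.0715, 0.2087]
ee_rot: [1.299, 1.149, -1.299]
wrist_force: [-0.1, 2.1, -0.9]
grip_width: 0.0427
```

Emit:
step_arm --moves "0 0 0 2 0; 0 0 0 2 0; 0 0 0 2 0; 0 0 0 2 0; 0 0 0 1 0; 0 0 0 1 0"

```text
clock: 12.22
eef_pos: [0.5565, 0.0618, 0.2088]
ee_rot: [1.299, 1.149, -1.299]
wrist_force: [-0.2, 1.3, -1.6]
grip_width: 0.0429
```

Emit:
step_arm --moves "0 0 0 1 0; 0 0 0 1 0; 0 0 0 1 0; 0 0 0 0.5 0; 0 0 0 0.5 0"

```text
clock: 12.63
eef_pos: [0.556, 0.0579, 0.2088]
ee_rot: [1.299, 1.149, -1.299]
wrist_force: [0.4, 2.3, 0.4]
grip_width: 0.0428
```

```bash
python3 - <<'E'
from h import *
from station import bot
o=bot.get_obs();want(o,(0.5,30),.208)
for n,a in (('top',(165,265,210,370)),):
    p=bot.get_image(n)
    c=p['img'][a[0]:a[1],a[2]:a[3],::-1];cv2.imwrite(f'pics/{n}7.png',np.clip(cv2.resize(c,None,fx=4,fy=4,interpolation=cv2.INTER_CUBIC)*1.4,0,255).astype(np.uint8))
E
```

```text
t 12.63 eef [0.556  0.0579 0.2088] F [0.44 2.25 0.37] w 0.0428
 jig xy mm [-0.4 39.9]
[[0.0, 0.992, -0.122], [0.0, -0.122, -0.992], [-1.0, 0.0, -0.0]]
delta tool mm [0.8 0.9 9.9] turn deg -0.1358623930287277 -0.13586239302873082 alt 179.86413760697127
```

View pics/top7.png

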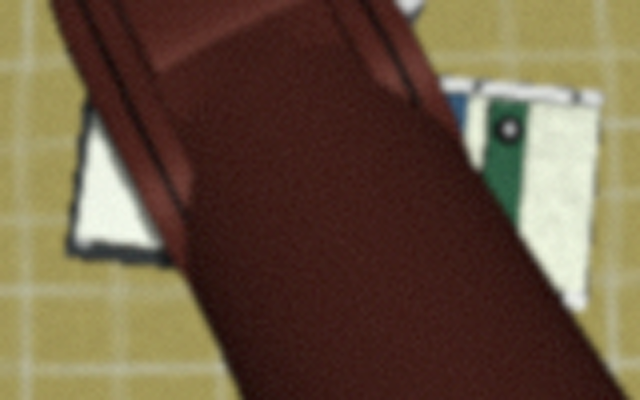

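Emit:
step_arm --moves "0 0 0 1 0; 0 0 0 1 0; 0 0 0 1 0; 0 0 0 1 0; 0 0 0 1 0; 0 0 0 1 0; 0 0 0 1 0"

```text
clock: 13.27
eef_pos: [0.5552, 0.0508, 0.2087]
ee_rot: [1.299, 1.149, -1.299]
wrist_force: [0.5, 1.7, 0.1]
grip_width: 0.0428
```

Emit:
step_arm --moves "0 0 0 0.5 0; 0 0 0 0.5 0; 0 0 0 0 0"

```text
clock: 13.52
eef_pos: [0.555, 0.0498, 0.2087]
ee_rot: [1.299, 1.149, -1.299]
wrist_force: [0.3, 1.9, -0.6]
grip_width: 0.0425
```

Emit:
step_arm --moves "0 0 0 0.5 0; 0 0 0 0.5 0; 0 0 0 0 0"

```text
clock: 13.77
eef_pos: [0.5549, 0.0489, 0.2088]
ee_rot: [1.299, 1.149, -1.299]
wrist_force: [1.4, 1.2, 1.4]
grip_width: 0.0426
```

Emit:
step_arm --moves "0 0 0 0.5 0; 0 0 0 0.2 0; 0 0 0 0 0"

```text
clock: 14.02
eef_pos: [0.5548, 0.0482, 0.2087]
ee_rot: [1.299, 1.149, -1.299]
wrist_force: [0.8, 2.5, 1.0]
grip_width: 0.0432
```

Emit:
step_arm --moves "0 0 0 0.5 0; 0 0 0 0.2 0; 0 0 0 0 0"

```text
clock: 14.27
eef_pos: [0.5548, 0.0475, 0.2088]
ee_rot: [1.299, 1.149, -1.299]
wrist_force: [-0.7, 3.0, 0.9]
grip_width: 0.0429
```

Emit:
step_arm --moves "0 0 0 0.5 0; 0 0 0 0.2 0; 0 0 0 0 0"

```text
clock: 14.52
eef_pos: [0.5547, 0.0468, 0.2087]
ee_rot: [1.299, 1.149, -1.299]
wrist_force: [-0.2, 2.3, 1.7]
grip_width: 0.0429
```

Emit:
step_arm --moves "0 0 0 0.5 0; 0 0 0 0 0"

```text
clock: 14.68
eef_pos: [0.5546, 0.0464, 0.2087]
ee_rot: [1.299, 1.149, -1.299]
wrist_force: [0.0, 2.6, 0.9]
grip_width: 0.0426
```

```bash
python3 - <<'E'
from h import *
from station import bot
o=bot.get_obs();want(o,(0.5,30),.208)
for n,a in (('top',(165,265,290,370)),('side',(150,250,220,350))):
    p=bot.get_image(n)
    c=p['img'][a[0]:a[1],a[2]:a[3],::-1];cv2.imwrite(f'pics/{n}8.png',np.clip(cv2.resize(c,None,fx=5,fy=5,interpolation=cv2.INTER_CUBIC)*1.4,0,255).astype(np.uint8))
E
```

```text
t 14.68 eef [0.5546 0.0464 0.2087] F [0.04 2.64 0.91] w 0.0426
 jig xy mm [-0.4 28.3]
[[0.0, 0.992, -0.122], [0.0, -0.122, -0.992], [-1.0, -0.0, -0.0]]
delta tool mm [ 0.7  0.9 -1.7] turn deg -0.1358291925551827 -0.13582919255517822 alt 179.86417080744482
```

View pics/top8.png

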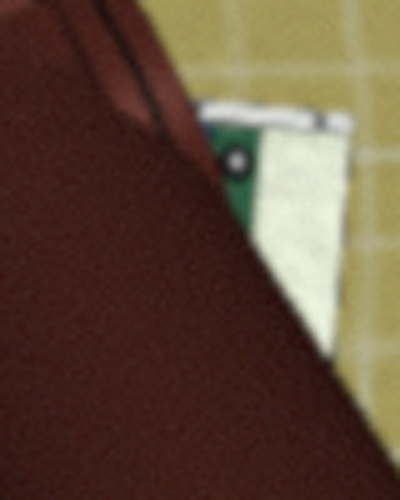

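View pics/side8.png

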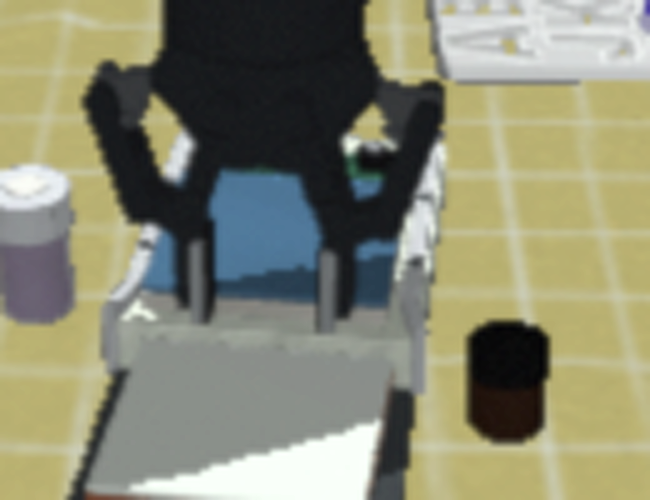

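Emit:
step_arm --moves "0 0 0 0.4 0; 0 0 0 0.4 0; 0 0 0 0 0"

```text
clock: 15.03
eef_pos: [0.5544, 0.0461, 0.2088]
ee_rot: [1.299, 1.15, -1.298]
wrist_force: [-0.1, 5.2, 0.9]
grip_width: 0.0426
```

Emit:
step_arm --moves "0 0 0 0.4 0; 0 0 0 0.2 0; 0 0 0 0 0"

```text
clock: 15.28
eef_pos: [0.5543, 0.046, 0.2088]
ee_rot: [1.299, 1.15, -1.298]
wrist_force: [0.1, 6.9, 1.1]
grip_width: 0.0427
```

Emit:
step_arm --moves "0 0 0 0.4 0; 0 0 0 0.2 0; 0 0 0 0 0"

```text
clock: 15.53
eef_pos: [0.5542, 0.0458, 0.2088]
ee_rot: [1.3, 1.151, -1.297]
wrist_force: [-0.9, 8.0, 0.4]
grip_width: 0.0428
```

Emit:
step_arm --moves "0 0 0 0.4 0; 0 0 0 0.2 0; 0 0 0 0 0"

```text
clock: 15.78
eef_pos: [0.5541, 0.0456, 0.2088]
ee_rot: [1.3, 1.151, -1.296]
wrist_force: [1.3, 9.3, 0.2]
grip_width: 0.043
```

Force rises steadily while the TCP barely moves, so it has reached the stop. I'll back off and check.

Emit:
step_arm --moves "0 0 0 -1 0; 0 0 0 -2 0; 0 0 0 -6 0; 0 0 0 -10 0; 0 -15 0 -10 0; 0 -30 0 -10 0; 0 -30 0 -20 0; 0 -30 0 -30 0; 0 -30 0 -30 0; 0 0 0 -30 0"

```text
clock: 16.62
eef_pos: [0.5736, 0.193, 0.3491]
ee_rot: [1.305, 1.144, -1.293]
wrist_force: [0.7, 1.2, 0.2]
grip_width: 0.0424
```

Emit:
step_arm --moves "0 0 -20 -30 0; 0 0 -30 -25 0; 0 0 -30 -25 0; 0 0 -20 -30 0; 0 0 0 -30 0; 0 0 0 0 0"

```text
clock: 17.12
eef_pos: [0.4874, 0.348, 0.3433]
ee_rot: [1.296, 1.155, -1.292]
wrist_force: [-1.5, 0.5, -0.3]
grip_width: 0.0427
```

```bash
python3 - <<'E'
from h import *
from station import bot
o=bot.get_obs();tool(o)
import pickle;d={}
for n,a in (('top',(165,255,215,370)),('side',(165,270,205,335))):
    p=bot.get_image(n);d[n]=p
    c=p['img'][a[0]:a[1],a[2]:a[3],::-1];cv2.imwrite(f'pics/{n}9.png',np.clip(cv2.resize(c,None,fx=5,fy=5,interpolation=cv2.INTER_CUBIC)*1.5,0,255).astype(np.uint8))
pickle.dump(d,open('p9.pkl','wb'))
E
```

```text
t 17.12 eef [0.4874 0.348  0.3433] F [-1.53  0.54 -0.28] w 0.0427
 jig xy mm [-103.4  319.7]
```

View pics/top9.png

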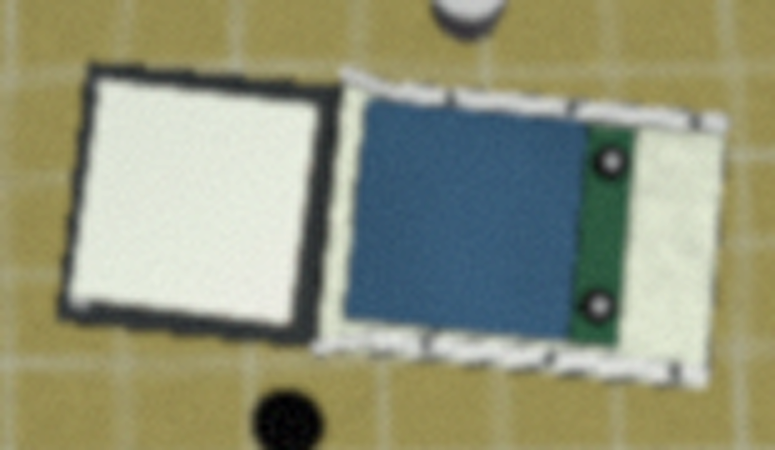

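View pics/side9.png

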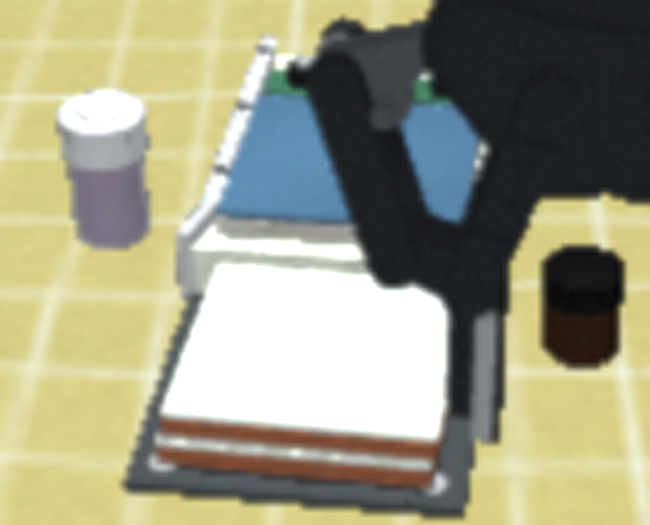

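```bash
python3 - <<'E'
from station import bot
print(bot.sign_off())
E
```

```text
the job is handed in; nothing more can be done
None
```

I slid the blue coaster off the stack along the rails and onto the bed, up to the end stop, then handed the job in; the sign-off gave no verdict. I used the half-open fingers as a square two-point pusher. The clock read 17.1 s at my last reading, before the final two pictures, against the 38 s limit.

- **Push force:** Sliding took about 1 to 3 N. At the stop the wrist force along the push rose from 2.6 to 9.3 N (limit 20 N) while the arm gained only about 0.8 mm, so I took it as fully home. Wrist force was read only at the end of each move, so a short peak in between would not show.
- **Seating:** In the last top picture the blue edge lies along the whole green face, with no gap and the red pin hidden behind it. The coaster looks square between the rails. I had no direct reading of the pin, so "flush" rests on the force rise and this picture.
- **Stack and bystanders:** By eye, the white coasters, vial and jar sit where they did in the first pictures. I did not measure them numerically at the end. The gripper partly hid the stop in the last side picture.
- **Disagreement:** The two cameras put the coaster's start position 2 to 4 mm apart along the jig, so I found the coaster and the stop by touch. The tip height came from touching the table lightly (about 11 N).

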